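# Pack the powder-dispensing caddy

### The job

Pack the powder-dispensing caddy: nest the set of three wide-stemmed powder funnels mouth down on the tray's cone stand, the smallest first, then the middle one over it and the largest outermost, each straight and fully seated, and stand the smaller brown bottle upright in the round collar beside them without tipping it. The filter funnel with the long thin stem and the larger brown bottle do not belong in the caddy: leave them, the slide box and the specimen cup where they stand.

Things in the scene. Friction and masses are not known exactly. Their poses are not given: they have to be found in the camera images.
- funnel_small_mid (a point): Smallest steel powder funnel, mouth down, wide stem up; round. Mouth 44 mm (rolled rim 48) at the bottom, 60 degree cone 26.8 mm high, then a straight open stem 13 mm in outer diameter, 30 mm long, wall 2.5; 56.8 mm high in all. Point: on the axis half-way up, z up the stem. Seated on the bare cone, it lies 49.4 mm above the stand's origin.
- funnel_medium_mid (a point): Middle-sized steel powder funnel, mouth down, wide stem up; round. Mouth 56 mm (rolled rim 60) at the bottom, 60 degree cone 27.7 mm high, then a straight open stem 24 mm in outer diameter, 32 mm long, wall 2.5; 59.7 mm high in all. Point: on the axis half-way up, z up the stem. Seated over the small one, it lies 45.4 mm above the stand's origin; stems clear by 3 mm all round.
- funnel_large_mid (a point): Largest steel powder funnel, mouth down, wide stem up; round. Mouth 68 mm (rolled rim 72) at the bottom, 60 degree cone 27.7 mm high, then a straight open stem 36 mm in outer diameter, 34 mm long, wall 2.5; 61.7 mm high in all. Point: on the axis half-way up, z up the stem. Seated over the middle one, it lies 41.2 mm above the stand's origin; stems clear by 3.5 mm all round.
- filter_funnel_mid (a point): Look-alike, not of the set: steel filter funnel, also mouth down, mouth 56 mm, but with a thin stem only 9 mm across and 42 mm long; 82.7 mm high in all. Point: on the axis half-way up. It stays where it is.
- brown_bottle_mid (a point): The smaller of two brown glass bottles with black screw caps, upright: 38 mm in diameter, 77 mm high (straight body up to about 45 mm, cap 24 mm across from 60 mm up). Can be held by body or cap. Point: on the axis half-way up, 38.5 mm over its foot; z up.
- big_brown_bottle_mid (a point): Look-alike: the larger brown glass bottle with black screw cap, 44 mm in diameter, 89 mm high. Point: on the axis half-way up. It stays where it is.
- funnel_stand: Target of the funnels: white insert in one bay of a fixed grey tray: plate 98 x 96 x 4 mm with a white upright 60 degree cone, 58 mm across at the plate, blunt top 45 mm above the origin. Origin: centre of the plate's underside, 4 mm above the bench; z up. Tray 112 x 208 mm, walls 26 mm high, bar handles at the short ends, long side along this y; the bays lie 100 mm apart, inserts may be swapped.
- bottle_holder: Target of the bottle: white insert in the tray's other bay: plate 98 x 96 x 4 mm with a round upright collar, 55 mm in inner and 62 mm in outer diameter, rim 22 mm above the origin. The bottle stands inside the collar on the plate, top 4 mm above the origin. Origin: centre of the plate's underside, 4 mm above the bench; z up.
- slide_box_mid (a point): Bystander: black flat slide box, 71 x 94 x 35 mm, to the robot's right. Point: its centre. Not to be disturbed.
- specimen_cup_mid (a point): Bystander: white specimen cup with blue screw lid, 65 mm in diameter, 65 mm high, to the robot's left. Point: its centre. Not to be disturbed.
Mind the look-alikes: they are no part of the job. What is shaped like the part that bears funnel_small_mid but orange, red or yellow is not meant.

How it is judged:
At the end, for the whole second after the job is handed in: Funnels nested on the stand, small, middle, large: each within 6 mm of its axis, 4 mm of seated height, 7 degrees of upright. Smaller bottle upright inside the collar on the plate, within 12 mm of its centre. The other four listed things upright, within 15 mm of their start (horizontal distance between each of funnel_small_mid, funnel_medium_mid, funnel_large_mid and funnel_stand below 0.006 m and z of funnel_small_mid in the frame of funnel_stand between 0.0454 and 0.0534 m and angle between each of funnel_small_mid, funnel_medium_mid, funnel_large_mid's own z axis and vertical below 0.12 rad and z of funnel_medium_mid in the frame of funnel_stand between 0.0414 and 0.0494 m and z of funnel_large_mid in the frame of funnel_stand between 0.0372 and 0.0452 m and horizontal distance between brown_bottle_mid and bottle_holder below 0.012 m and z of brown_bottle_mid in the frame of bottle_holder between 0.0385 and 0.0465 m and angle between each of brown_bottle_mid, filter_funnel_mid, big_brown_bottle_mid, slide_box_mid, specimen_cup_mid's own z axis and vertical below 0.1 rad and distance of each of filter_funnel_mid, big_brown_bottle_mid, slide_box_mid, specimen_cup_mid from where it was at the start of the episode below 0.015 m); the robot touches nothing.
It fails at once if the filter funnel is pushed or carried more than 30 mm from its place (distance of filter_funnel_mid from where it was at the start of the episode above 0.03 m).
It fails at once if the larger brown bottle is pushed or carried more than 30 mm from its place (distance of big_brown_bottle_mid from where it was at the start of the episode above 0.03 m).
It fails at once if the slide box is pushed or carried more than 30 mm from its place (distance of slide_box_mid from where it was at the start of the episode above 0.03 m).
It fails at once if the specimen cup is pushed or carried more than 30 mm from its place (distance of specimen_cup_mid from where it was at the start of the episode above 0.03 m).
It fails at once if the smaller brown bottle is tipped by more than 35 degrees (angle between brown_bottle_mid's own z axis and vertical above 0.61 rad).
It also fails if it takes over 109 s, if anything falls off the work surface, if the arm or the gripper's body presses on something with over 40 N, if the wrist force passes 120 N, or if a joint passes its speed limit or range.

### The arm

A 7-joint arm with a two-finger parallel gripper is mounted at the origin on a cart in front of the work surface, level with it; the furniture and walls round the work are solid. World frame = base frame: x ahead of the robot, y to its left, z up, the work surface at z = 0. Lengths are in m, angles in rad, forces in N, time in s.
With the tool pointing down it reaches from about 0.425 to 1.025 m from the base axis. Payload 3.6 kg.
Tool frame: the origin (TCP) lies at the very end of the fingers, on their centre line; the grasp point (between the pads) lies 19 mm behind it; z points along the fingers, y is the line along which they close (so a half turn about z gives the same grasp; the last joint's range is limited). The gripper opens to 85 mm and grips with 20 to 120 N. Pads are 22 mm wide; open, the fingers measure 114 mm over their backs; the gripper's body (76 mm by 85 mm) begins 54 mm behind the grasp point. The pads swing forward as they close: fully open they stand 13 mm farther back than shut.
Start: joints at [-1.224, 0.591, 0.048, 1.609, -0.033, 0.943, -0.034], TCP at [0.309, 0.656, 0.231] pointing down, gripper open.
Joint ranges: [-2.69, 2.69], [-0.47, 2.24], [-1.27, 1.36], [0.19, 2.51], [-1.53, 4.68], [0.08, 2.07], [-3.09, 3.09]. Speed limits (rad/s): [2.57, 2.57, 3.14, 3.14, 3.14, 3.14, 3.14].

### API

Orientations are given as a unit quaternion [w, x, y, z].
In Python, from plant import robot, cams gives the robot as it stands.
- The arm moves only by the tool step_arm, never from a script. Its argument "commands" is a list that holds one entry, the list of rows, each a list of 7 numbers: the gripper command: -1 is fully open, 1 is shut, values between are in proportion, then the shift along the tool's x, y, z in cm, then the turn, a rotation vector about the tool's x, y, z in degrees. In form: [[[fingers, tx, ty, tz, ax, ay, az], ...]]. A call has exactly 5 rows; each row is the pose to reach, as a shift and turn from the pose commanded when the call began, along the tool's axes at that moment; what a row does not reach only later rows make up. A row lasts 1/8 s, in which the tool goes at most 62.5 mm and 10.7 degrees, less where a joint would pass 70% of its speed; a pose out of reach is approached as far as the arm can. A call with a gripper value outside its range is refused whole. The fingers move at their own pace and stop on an object; "newtons" is the grip in N (left out, the last holds). Time passes only in rows, so rows that repeat a pose let the fingers close, or fill a call up. It gives the time, the measured TCP pose, the force, the opening and the grip force at its end, in the units of the state.
- robot.sense(): the state, without advancing time (a new reading comes with each control period).
- cams.camera(name): name is "scene" or "side" or "wrist"; returns a dict with "img" (400x640x3 uint8, red, green, blue), "camera_matrix" (3x3 intrinsics, pixels), "distortion" ([k1, k2, p1, p2, k3] as OpenCV has them; the pictures are not rectified), "rvec" (rotation vector, rad) and "tvec" (3), from world to camera coordinates, as OpenCV has them; the wrist camera has in their place "tool_from_camera" (4x4, takes a point from camera to tool coordinates, whose origin is the TCP and whose axes are the flange's). Camera axes: x right, y down, z forward; pixel columns grow to the right and rows downward; lengths in m; the calibration is good to about 2 mm. A picture is of the moment at which its call begins: read the wrist's pose just before it. There is no depth.
- robot.sign_off(): hands the job in; it is judged then, once.
The state is a dict: "t": time; "q": joint angles; "qd": joint speeds; "joint_torque": joint torques, N m; "position": TCP position; "orientation": TCP orientation; "wrist_force": force on the tool from outside, world axes, zero at the start; "ft_torque": the same for the moment, N m; "grip_width": finger opening in m; "gripper_force": force on a finger pad.
Only numpy, scipy, OpenCV 4.12 (cv2) and the standard library are available. Lean on these libraries where they do the work, as an engineer would, in place of code of your own. Each camera call takes 0.05 s, during which the arm holds its last target. There are 200 camera calls.

## Working session

There is one attempt and no reset: what is moved stays moved. The work goes in short steps, Python scripts to look and compute and a tool call to move; the robot and the scene stay as the last step left them, time stands still between calls to the robot, and variables do not carry over. Pictures are saved under pics/ and viewed, at most 14 in all, crops included, and the job is handed in when it is done.

Besides the shell and the picture viewer there is one more tool, called as name([rows], argument=value, ...), one row to a line, values as JSON. step_arm: Moves the arm, as the interface text tells. Its arguments: {"type":"object","properties":{"commands":{"type":"array"},"newtons":{"type":"number"}},"required":["commands"]}

```bash
ls; mkdir -p pics
cat > h.py <<'E'
import numpy as np, cv2
from scipy.spatial.transform import Rotation as R
from plant import robot, cams
def Rq(q): return R.from_quat([q[1],q[2],q[3],q[0]]).as_matrix()
def cam(n):
    s=robot.sense(); c=cams.camera(n); K=np.array(c['camera_matrix'],float); d=np.array(c['distortion'],float)
    if n=='wrist':
        T=np.eye(4);T[:3,:3]=Rq(s['orientation']);T[:3,3]=s['position']; T=T@np.array(c['tool_from_camera'])
    else:
        A=cv2.Rodrigues(np.array(c['rvec'],float))[0];t=np.array(c['tvec'],float).ravel();T=np.eye(4);T[:3,:3]=A.T;T[:3,3]=-A.T@t
    return dict(img=c['img'],K=K,d=d,T=T)
def ray(c,uv):
    p=cv2.undistortPoints(np.array([[uv]],float),c['K'],c['d'])[0,0]
    v=c['T'][:3,:3]@np.r_[p,1]; return c['T'][:3,3],v/np.linalg.norm(v)
def onz(c,uv,z):
    o,v=ray(c,uv); return o+v*(z-o[2])/v[2]
def proj(c,P):
    Ti=np.linalg.inv(c['T']); return cv2.projectPoints(np.array(P,float).reshape(-1,1,3),cv2.Rodrigues(Ti[:3,:3])[0],Ti[:3,3],c['K'],c['d'])[0][:,0]
def save(c,f): cv2.imwrite('pics/'+f,c['img'][:,:,::-1])
E
python3 - <<'E'
from h import *
s=robot.sense();print(s['t'],s['position'],s['orientation'],s['grip_width'])
ims=[]
for n in('scene','side','wrist'):
    c=cam(n);save(c,n+'0.png');print(n,c['T'].round(3).tolist())
E
```

```text
pics
0.0 [0.30895817 0.65496472 0.23014178] [-1.87312209e-04  2.18575168e-01  9.75819482e-01 -1.09504849e-03] 0.08561530614584946
scene [[0.651, -0.496, 0.575, -0.158], [-0.759, -0.434, 0.485, -0.58], [0.009, -0.752, -0.659, 0.879], [0.0, 0.0, 0.0, 1.0]]
side [[-0.971, -0.109, 0.213, 0.303], [-0.239, 0.44, -0.865, 1.046], [0.001, -0.891, -0.453, 0.592], [0.0, 0.0, 0.0, 1.0]]
wrist [[0.426, 0.866, 0.261, 0.243], [0.905, -0.408, -0.124, 0.687], [-0.001, 0.289, -0.957, 0.372], [0.0, 0.0, 0.0, 1.0]]
```

View pics/scene0.png

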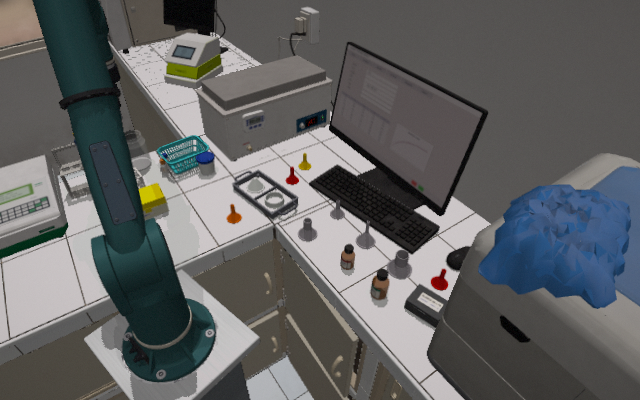

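View pics/side0.png

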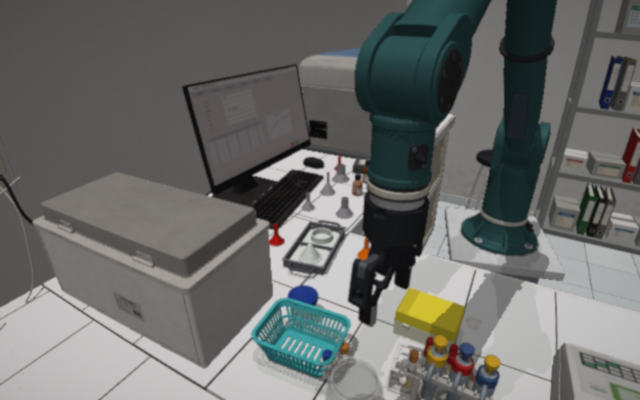

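Run:
```python
from h import *
c=cam('scene')
for n,uv in dict(f1=(307,237),f2=(337,217),f3=(366,245),f4=(401,273),b1=(347,267),b2=(380,296),cone=(256,188),col=(275,203),cup=(206,172),box=(428,305)).items(): print(n,onz(c,uv,0).round(3))
im=c['img'][165:325,225:465][:,:,::-1]
cv2.imwrite('pics/crop1.png',cv2.resize(im,None,fx=3.3,fy=3.3,interpolation=cv2.INTER_CUBIC))
```

```text
f1 [ 0.473 -0.029  0.   ]
f2 [ 0.602 -0.043  0.   ]
f3 [ 0.563 -0.182  0.   ]
f4 [ 0.541 -0.317  0.   ]
b1 [ 0.459 -0.19   0.   ]
b2 [ 0.438 -0.315  0.   ]
cone [0.532 0.257 0.   ]
col [ 0.52   0.153 -0.   ]
cup [ 0.475  0.461 -0.   ]
box [ 0.496 -0.427  0.   ]
```

View pics/crop1.png

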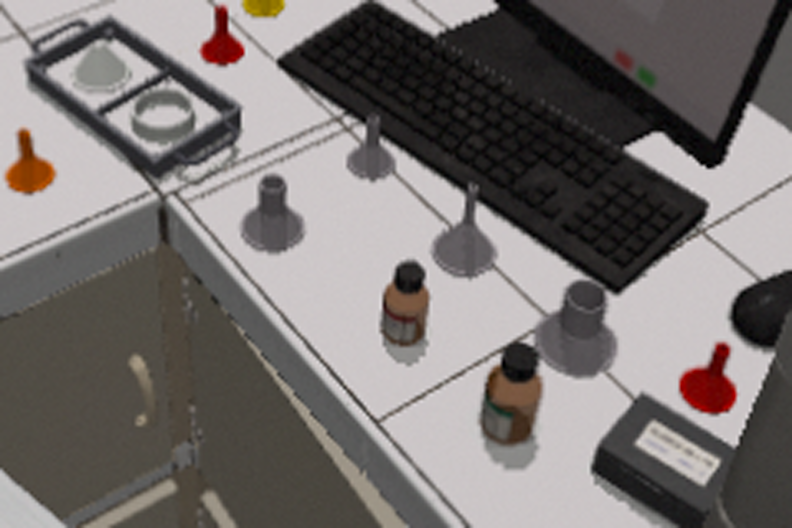

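Scene picture (full-frame pixels) candidates: steel funnels are medium (307,228), small (337,208), filter (366,233) and large (401,262). The filter one has a long thin stem and is left alone. The others' stems get wider in the expected order. Bottles: smaller (347,257), larger (380,284). The cone stand is at (256,184) and the collar at (275,200). The coloured funnels are distractors. Moving over the tray.

step_arm([
  [[-1,-3.5,-2.8,-1.6,0,0,10],[-1,-7,-5.5,-3.2,0,0,20],[-1,-10.6,-8.3,-4.8,0,0,30],[-1,-14.1,-11,-6.4,0,0,40],[-1,-17.6,-13.8,-8,0,0,50]],
])

```text
t: 0.82
position: [0.4101, 0.4544, 0.3117]
orientation: [-0.0, 0.613, 0.79, -0.0]
wrist_force: [0.5, -0.2, -0.5]
grip_width: 0.0855
gripper_force: 0.0
```

step_arm([
  [[-1,-5,0.4,-0.5,0,0,5],[-1,-10,0.8,-1,0,0,10],[-1,-16,1.4,-1.5,0,0,14.7],[-1,-21,1.9,-2,0,0,14.7],[-1,-23.3,2.1,-2,0,0,14.7]],
])

```text
t: 1.45
position: [0.4905, 0.232, 0.332]
orientation: [0.001, 0.709, 0.706, 0.0]
wrist_force: [-0.0, 1.0, -0.5]
grip_width: 0.0853
gripper_force: 0.0
```

Run:
```python
from h import *
s=robot.sense();print(s['t'],s['position'],Rq(s['orientation']).round(4).tolist(),s['q'],s['wrist_force'])
c=cam('wrist');save(c,'w1.png');print(c['K'].tolist(),c['d'],c['T'].round(3).tolist())
```

```text
1.45 [0.49045068 0.23195397 0.33198546] [[0.0043, 1.0, 0.0012], [1.0, -0.0043, -0.0002], [-0.0002, 0.0012, -1.0]] [-0.88612742  0.26586733  0.45142305  1.92462445 -0.1375705   0.98004985
 -0.37608428] [-0.01488456  0.96831734 -0.47761667]
[[344.991889626578, 0.0, 318.71710780057305], [0.0, 344.991889626578, 193.10385478373848], [0.0, 0.0, 1.0]] [-0.06290907  0.          0.          0.          0.        ] [[1.0, -0.005, 0.001, 0.491], [-0.004, -0.958, -0.288, 0.306], [0.002, 0.288, -0.958, 0.474], [0.0, 0.0, 0.0, 1.0]]
```

View pics/w1.png

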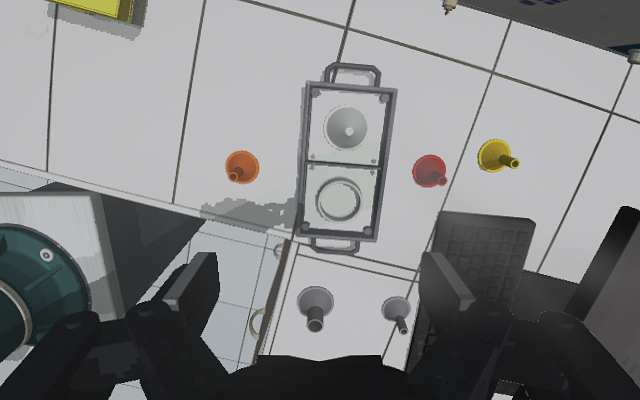

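The wrist picture shows the cone stand around (347,129) with its blunt top at (349,131). The collar is at (338,198), the medium funnel rim at (316,300) and the small funnel at (396,308).

Run:
```python
from h import *
im=cv2.imread('pics/w1.png')
a=cv2.resize(im[80:225,300:395],None,fx=4,fy=4,interpolation=cv2.INTER_CUBIC)
b=cv2.resize(im[275:345,290:420],None,fx=3.2,fy=3.2,interpolation=cv2.INTER_CUBIC)
o=np.zeros((580,800,3),np.uint8);o[:a.shape[0],:a.shape[1]]=a;o[:b.shape[0],384:384+b.shape[1]]=b
cv2.imwrite('pics/crop2.png',o)
```

```text
(no output)
```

View pics/crop2.png

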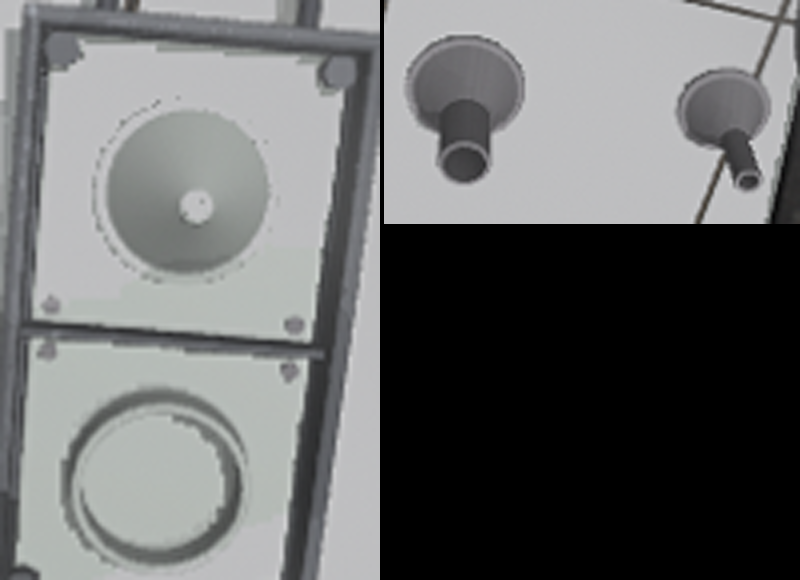

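Run:
```python
from h import *
s=robot.sense(); c=cam('wrist')
f=lambda x,y,k,ox,oy:((x+.5)/k-.5+ox,(y+.5)/k-.5+oy)
t=lambda n,x,y,z:print(n,onz(c,f(x,y,4,300,80),z).round(4))
u=lambda n,x,y,z:print(n,onz(c,f(x-384,y,3.2,290,275),z).round(4))
t('conetop',197,207,.049);t('conebase',187.5,191.5,.008);t('collar',160,484,.026)
t('barL',20,325,.03);t('barR',325,355,.03)
u('medtop',465,161,.0597);u('smtop',748,179,.0568)
for n,xs in dict(med=(406,524),sm=(677,769)).items():
    for x in xs:u(n+'rim',x,90 if n=='med' else 107,.002)
u('medrimfar',465,35,.003);u('smrimfar',727,68,.003)
```

```text
conetop [0.5294 0.2534 0.049 ]
conebase [0.5297 0.2538 0.008 ]
collar [0.5204 0.1569 0.026 ]
barL [0.4738 0.2132 0.03  ]
barR [0.5741 0.2025 0.03  ]
medtop [ 0.4852 -0.0194  0.0597]
smtop [ 0.6141 -0.0336  0.0568]
medrim [ 0.4553 -0.0216  0.002 ]
medrim [ 0.5141 -0.0221  0.002 ]
smrim [ 0.591  -0.0332  0.002 ]
smrim [ 0.6376 -0.0341  0.002 ]
medrimfar [0.485  0.0102 0.003 ]
smrimfar [ 0.6145 -0.0102  0.003 ]
```

step_arm([
  [[-1,-4,1.9,1.4,0,0,0],[-1,-8.5,4,3,0,0,0],[-1,-13,6.1,4.7,0,0,0],[-1,-17.5,8.3,6.4,0,0,0],[-1,-22,10.4,8,0,0,0]],
])

```text
t: 2.17
position: [0.5942, 0.0172, 0.2503]
orientation: [-0.001, 0.706, 0.709, 0.0]
wrist_force: [0.2, 0.1, 1.2]
grip_width: 0.0856
gripper_force: 0.0
```

step_arm([
  [[-1,-2.3,1.0,3,0,0,0],[-1,-4.5,2.1,6,0,0,0],[-1,-4.5,2.1,9,0,0,0],[-1,-4.5,2.1,12,0,0,0],[-1,-4.5,2.1,14,0,0,0]],
])

```text
t: 2.8
position: [0.6141, -0.0268, 0.1093]
orientation: [-0.001, 0.706, 0.708, -0.0]
wrist_force: [-0.5, -0.4, 0.9]
grip_width: 0.0854
gripper_force: 0.0
```

Run:
```python
from h import *
s=robot.sense();print(s['t'],s['position'],Rq(s['orientation']).round(4).tolist(),s['q'])
c=cam('wrist');save(c,'w2.png')
```

```text
2.8 [ 0.61409363 -0.02679648  0.10934466] [[-0.0031, 1.0, -0.002], [1.0, 0.0032, 0.0013], [0.0013, -0.002, -1.0]] [-0.27926919  0.64102641  0.36113883  1.95861998 -0.38006687  0.6099331
  0.33472112]
```

View pics/w2.png

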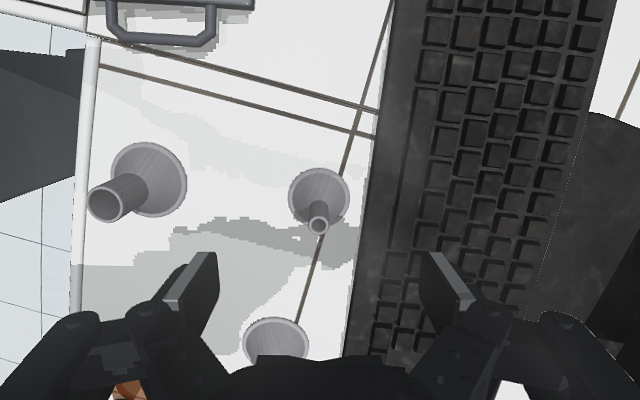

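Small stem mouth is at (318,226) with its rim spanning x 289–350. The medium stem mouth is at (105,204).

Run:
```python
from h import *
s=robot.sense();print(s['t'],s['position']);c=cam('wrist')
for n,uv,z in [('smtop',(318,226),.0568),('rimL',(289,197),.002),('rimR',(350,197),.002),('rimfar',(319,168),.003),('medtop',(105,204),.0597)]:print(n,onz(c,uv,z).round(4))
```

```text
2.85 [ 0.61272443 -0.02692048  0.10744372]
smtop [ 0.6126 -0.0318  0.0568]
rimL [ 0.5904 -0.0307  0.002 ]
rimR [ 0.6363 -0.0305  0.002 ]
rimfar [ 0.6129 -0.0081  0.003 ]
medtop [ 0.4853 -0.0177  0.0597]
```

step_arm([
  [[-1,-0.6,0,2,0,0,0],[-1,-0.6,0,4,0,0,0],[-1,-0.6,0,6,0,0,0],[-1,-0.6,0,7.7,0,0,0],[-1,-0.6,0,7.7,0,0,0]],
])

```text
t: 3.52
position: [0.6132, -0.0349, 0.0325]
orientation: [-0.001, 0.707, 0.707, -0.001]
wrist_force: [-0.6, 1.0, -0.3]
grip_width: 0.0855
gripper_force: 0.0
```

step_arm([
  [[1,0,0,0,0,0,0],[1,0,0,0,0,0,0],[1,0,0,0,0,0,0],[1,0,0,0,0,0,0],[1,0,0,0,0,0,0]],
], newtons=40)

```text
t: 4.15
position: [0.6147, -0.035, 0.0346]
orientation: [0.0, 0.707, 0.707, 0.0]
wrist_force: [-0.2, -0.3, 1.6]
grip_width: 0.0114
gripper_force: 39.0
```

step_arm([
  [[1,0,0,-4,0,0,0],[1,4,-1,-8,0,0,0],[1,9,-2.5,-8,0,0,0],[1,14.5,-4,-8,0,0,0],[1,20,-6,-8,0,0,0]],
])

```text
t: 4.78
position: [0.5542, 0.1666, 0.1146]
orientation: [0.0, 0.707, 0.707, 0.001]
wrist_force: [-0.5, 0.5, -0.2]
grip_width: 0.011
gripper_force: 39.1
```

step_arm([
  [[1,5,-1.4,0,0,0,0],[1,8.9,-2.5,0,0,0,0],[1,8.9,-2.5,0,0,0,0],[1,8.9,-2.5,0,0,0,0],[1,8.9,-2.5,0,0,0,0]],
])

```text
t: 5.4
position: [0.5299, 0.2517, 0.1145]
orientation: [0.0, 0.708, 0.706, -0.0]
wrist_force: [-0.0, -0.3, -1.1]
grip_width: 0.0114
gripper_force: 39.1
```

Run:
```python
from h import *
for i in range(3):
    s=robot.sense();print(s['t'],s['position'],Rq(s['orientation']).round(4).tolist(),s['wrist_force']);c=cam('wrist')
save(c,'w3.png')
```

```text
5.4 [0.52985699 0.25174089 0.11446893] [[0.0022, 1.0, 0.0004], [1.0, -0.0022, -0.001], [-0.001, 0.0004, -1.0]] [-0.00440375 -0.27035693 -1.05813554]
5.45 [0.52983903 0.25180348 0.11443765] [[0.0023, 1.0, 0.0003], [1.0, -0.0023, -0.0009], [-0.0009, 0.0003, -1.0]] [ 0.10879078 -0.31666033 -0.87029596]
5.5 [0.52979324 0.25203154 0.11441099] [[0.0021, 1.0, 0.0002], [1.0, -0.0021, -0.0007], [-0.0007, 0.0002, -1.0]] [ 0.29711988  1.18368665 -0.58467664]
```

View pics/w3.png

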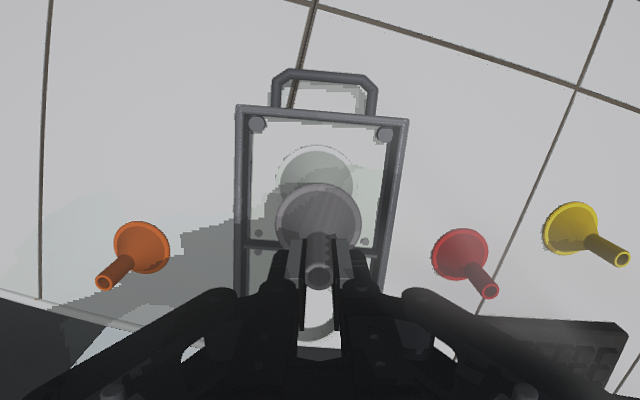

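The small funnel is held upright with its stem mouth at (319,278) and its rim at x 276–362, far edge y≈184. The cone disc behind it spans x 279–353, far edge y≈150.

Run:
```python
from h import *
c=cam('wrist')
P=lambda n,uv,z:print(n,onz(c,uv,z).round(4))
P('stemtop',(318.5,278),.1366)
P('rimL',(276,222),.081);P('rimR',(362,222),.081);P('rimfar',(319,184),.082)
P('coneL',(279,186),.008);P('coneR',(353,186),.008);P('conefar',(316,150),.008)
print(proj(c,[[.5295+.029*np.cos(a),.2536+.029*np.sin(a),.008] for a in np.arange(0,6.28,np.pi/4)]).round(0).tolist())
```

```text
stemtop [0.5301 0.2551 0.1366]
rimL [0.5069 0.2568 0.081 ]
rimR [0.5539 0.2567 0.081 ]
rimfar [0.5304 0.2785 0.082 ]
coneL [0.5006 0.2569 0.008 ]
coneR [0.556  0.2568 0.008 ]
conefar [0.5284 0.2839 0.008 ]
[[356.0, 190.0], [345.0, 163.0], [317.0, 152.0], [290.0, 163.0], [279.0, 190.0], [291.0, 216.0], [318.0, 226.0], [344.0, 216.0]]
```

step_arm([
  [[1,0,-0.1,1.5,0,0,0],[1,0,-0.1,3,0,0,0],[1,0,-0.1,4.2,0,0,0],[1,0,-0.1,5.2,0,0,0],[1,0,-0.1,5.2,0,0,0]],
], newtons=25)

```text
t: 6.22
position: [0.528, 0.2537, 0.0614]
orientation: [-0.0, 0.707, 0.707, -0.001]
wrist_force: [0.2, 0.1, 0.1]
grip_width: 0.011
gripper_force: 39.1
```

Run:
```python
from h import *
s=robot.sense();print(s['t'],s['position'],Rq(s['orientation']).round(4).tolist(),s['wrist_force'],s['ft_torque'])
```

```text
6.225 [0.52799746 0.25371059 0.0613694 ] [[-0.0007, 1.0, -0.0011], [1.0, 0.0007, -0.0006], [-0.0006, -0.0011, -1.0]] [0.16962966 0.10740866 0.13607612] [-0.00694964 -0.01729877  0.01767627]
```

step_arm([
  [[1,0,0,0.1,0,0,0],[1,0,0,0.2,0,0,0],[1,0,0,0.3,0,0,0],[1,0,0,0.3,0,0,0],[1,0,0,0.3,0,0,0]],
])

```text
t: 6.85
position: [0.5283, 0.2539, 0.0597]
orientation: [-0.0, 0.707, 0.707, 0.0]
wrist_force: [-1.8, -1.0, 4.1]
grip_width: 0.0111
gripper_force: 39.6
```

step_arm([
  [[0.2,0,0,0,0,0,0],[-1,0,0,0,0,0,0],[-1,0,0,0,0,0,0],[-1,0,0,-4,0,0,0],[-1,0,0,-8,0,0,0]],
])

```text
t: 7.48
position: [0.5278, 0.2536, 0.1396]
orientation: [-0.0, 0.707, 0.707, -0.001]
wrist_force: [-0.4, -0.3, 0.6]
grip_width: 0.0853
gripper_force: 0.0
```

step_arm([
  [[-1,0,0,-5,0,0,0],[-1,0,0,-8,0,0,0],[-1,0,0,-8,0,0,0],[-1,0,0,-8,0,0,0],[-1,0,0,-8,0,0,0]],
])

```text
t: 8.1
position: [0.5271, 0.2535, 0.2178]
orientation: [-0.0, 0.707, 0.707, -0.001]
wrist_force: [0.5, -1.0, -0.1]
grip_width: 0.0852
gripper_force: 0.0
```

Run:
```python
from h import *
s=robot.sense();print(s['t'],s['position'],Rq(s['orientation']).round(4).tolist())
c=cam('wrist');save(c,'w4.png')
print(proj(c,[[.5293,.2540,.0818],[.5293,.2780,.026],[.5053,.2540,.026],[.5533,.254,.026]]).round(0).tolist())
```

```text
8.1 [0.52714587 0.25351109 0.2177795 ] [[-0.001, 1.0, -0.0026], [1.0, 0.001, -0.0016], [-0.0016, -0.0026, -1.0]]
[[321.0, 181.0], [321.0, 142.0], [296.0, 166.0], [345.0, 167.0]]
```

View pics/w4.png

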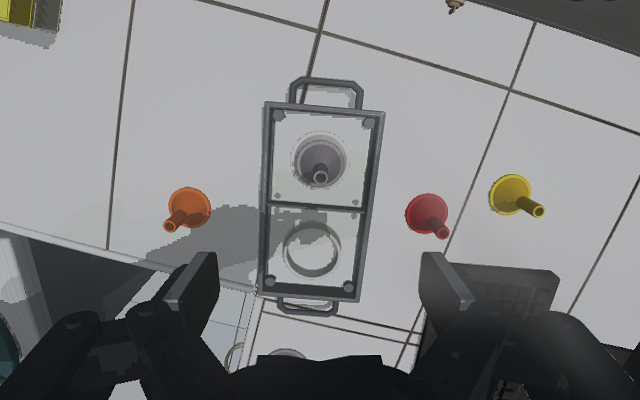

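The small funnel sits on the cone with its stem mouth at (320,177) and rim at x 294–347, far edge y≈138. The collar centre is at about (312,249).

Run:
```python
from h import *
im=cv2.imread('pics/w4.png')
s=robot.sense();c=cam('wrist')
P=lambda n,uv,z:print(n,onz(c,uv,z).round(4))
P('stem',(320,177),.0818);P('L',(294,163),.026);P('R',(347,163),.026);P('far',(320,138),.027);P('collar',(312,248),.026)
o=cv2.resize(im[95:320,255:390],None,fx=4,fy=4,interpolation=cv2.INTER_CUBIC)[:]
o=np.hstack([o[:600//1][:450],o[450:900]]);cv2.imwrite('pics/crop3.png',o[:600,:])
print(o.shape)
```

```text
stem [0.5287 0.2573 0.0818]
L [0.5032 0.2575 0.026 ]
R [0.5554 0.2575 0.026 ]
far [0.5288 0.2823 0.027 ]
collar [0.5205 0.1655 0.026 ]
(450, 1080, 3)
```

View pics/crop3.png

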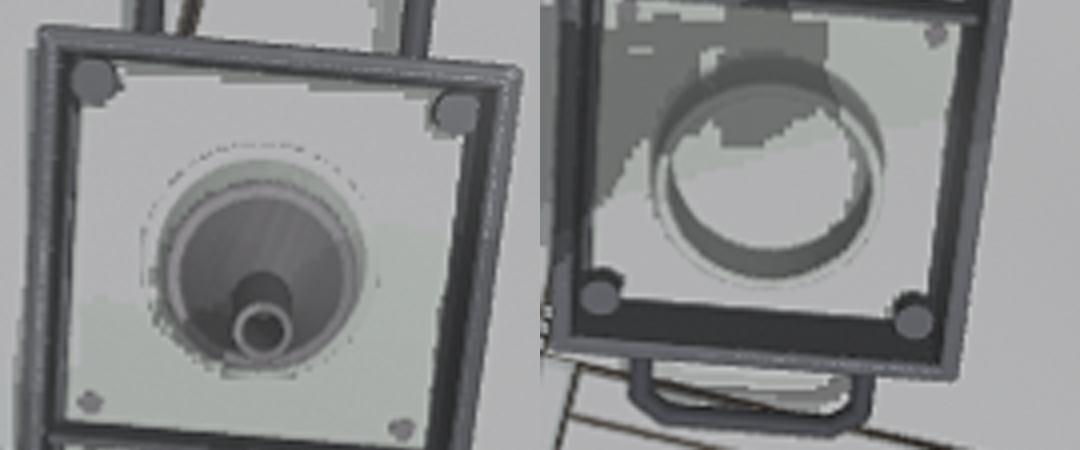

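The small funnel is seated: TCP z at contact matched the expected seated height. Next is the medium funnel.

step_arm([
  [[-1,-4.5,-0.7,1,0,0,0],[-1,-9.5,-1.5,2,0,0,0],[-1,-14.5,-2.3,3.3,0,0,0],[-1,-20,-3.1,4.6,0,0,0],[-1,-25,-3.9,6,0,0,0]],
])

```text
t: 8.82
position: [0.489, 0.0019, 0.1586]
orientation: [0.0, 0.707, 0.707, -0.0]
wrist_force: [0.3, -0.8, -0.9]
grip_width: 0.0858
gripper_force: 0.0
```

step_arm([
  [[-1,-2.5,-0.4,1,0,0,0],[-1,-2.5,-0.4,3,0,0,0],[-1,-2.5,-0.4,4,0,0,0],[-1,-2.5,-0.4,4,0,0,0],[-1,-2.5,-0.4,4,0,0,0]],
])

```text
t: 9.45
position: [0.4859, -0.0208, 0.1195]
orientation: [0.0, 0.707, 0.708, 0.0]
wrist_force: [-0.4, -0.3, 0.8]
grip_width: 0.0854
gripper_force: 0.0
```

Run:
```python
from h import *
s=robot.sense();print(s['t'],s['position'])
c=cam('wrist');save(c,'w5.png')
im=c['img'][:,:,::-1]
p=proj(c,[[.485,-.0185,.0597]])[0];print(p)
x,y=int(p[0]),int(p[1]);x0,y0=x-60,y-70
cv2.imwrite('pics/crop5.png',cv2.resize(im[y0:y0+110,x0:x0+120],None,fx=5,fy=5,interpolation=cv2.INTER_CUBIC));print(x0,y0)
```

```text
9.45 [ 0.48586805 -0.02076118  0.1195412 ]
[316.41403248 209.60944295]
256 139
```

View pics/crop5.png

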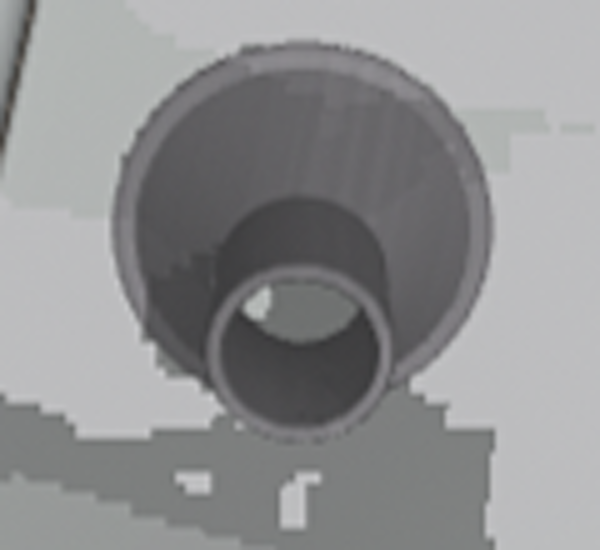

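The medium stem mouth is at (316.2,209.6), exactly on the prediction (0.485, -0.0185). Grasping.

step_arm([
  [[-1,-0.1,0,2.5,0,0,0],[-1,-0.1,0,5,0,0,0],[-1,-0.1,0,7,0,0,0],[-1,-0.1,0,8.8,0,0,0],[-1,-0.1,0,8.8,0,0,0]],
])

```text
t: 10.12
position: [0.4853, -0.0219, 0.0309]
orientation: [-0.0, 0.707, 0.708, -0.0]
wrist_force: [0.1, -0.9, 0.5]
grip_width: 0.0853
gripper_force: 0.0
```

step_arm([
  [[1,0,0,0,0,0,0],[1,0,0,0,0,0,0],[1,0,0,0,0,0,0],[1,0,0,0,0,0,0],[1,0,0,0,0,0,0]],
], newtons=40)

```text
t: 10.75
position: [0.4858, -0.0221, 0.0319]
orientation: [0.0, 0.707, 0.707, 0.0]
wrist_force: [-0.0, 0.4, 6.3]
grip_width: 0.0235
gripper_force: 38.9
```

step_arm([
  [[1,0,0,-4,0,0,0],[1,2,0.3,-8,0,0,0],[1,7,1.1,-10,0,0,0],[1,12,1.9,-10,0,0,0],[1,17,2.6,-10,0,0,0]],
])

```text
t: 11.38
position: [0.5115, 0.1495, 0.1318]
orientation: [0.0, 0.707, 0.707, 0.0]
wrist_force: [0.4, -0.3, -0.1]
grip_width: 0.0233
gripper_force: 39.5
```

step_arm([
  [[1,4,0.7,0,0,0,0],[1,8,1.3,0,0,0,0],[1,10.6,1.7,0,0,0,0],[1,10.6,1.7,0,0,0,0],[1,10.6,1.7,0,0,0,0]],
])

```text
t: 12.0
position: [0.5277, 0.2525, 0.1311]
orientation: [0.0, 0.707, 0.707, -0.001]
wrist_force: [0.1, -0.3, -0.6]
grip_width: 0.023
gripper_force: 39.5
```

Run:
```python
from h import *
s=robot.sense();print(s['t'],s['position'],Rq(s['orientation']).round(4).tolist(),s['wrist_force'],s['grip_width'])
c=cam('wrist');save(c,'w6.png')
P=[[.5293,.2560,.0+s['position'][2]-.0318+.0597]];print(proj(c,P))
im=c['img'][:,:,::-1]
cv2.imwrite('pics/crop6.png',cv2.resize(im[130:310,220:420],None,fx=3.3,fy=3.3,interpolation=cv2.INTER_CUBIC))
```

```text
12.0 [0.5276964  0.25245962 0.13107658] [[0.0001, 1.0, -0.0009], [1.0, -0.0001, -0.0013], [-0.0013, -0.0009, -1.0]] [ 0.11069726 -0.25366043 -0.56873021] 0.02303882645636495
[[321.74573223 283.97492379]]
```

View pics/crop6.png

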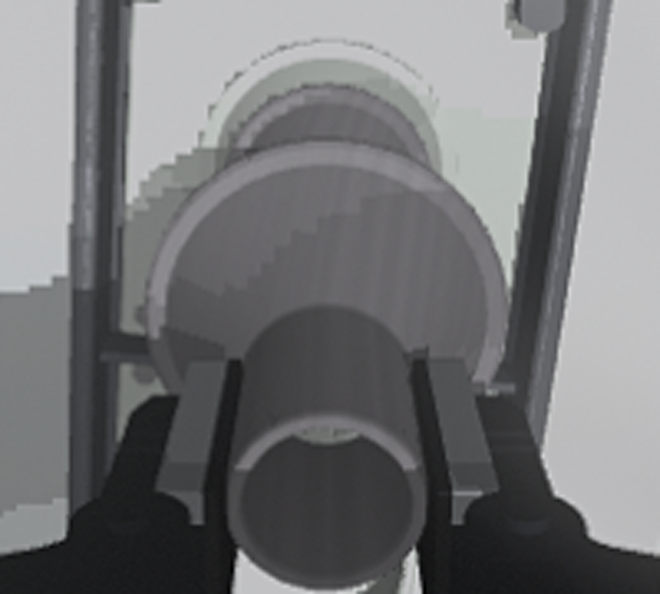

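Run:
```python
from h import *
c=cam('wrist');P=lambda n,uv,z:print(n,onz(c,uv,z).round(4))
P('medtop',(319.1,281.8),.159);P('medfar',(320,172.7),.102);P('medL',(264.8,225),.1);P('medR',(374,225),.1)
P('smallfar-.024',(320,155.6),.027);P('smL',(220+228/3.3,175),.026);P('smR',(220+432/3.3,175),.026);P('conefar-.029',(320,147.6),.008)
```

```text
medtop [0.5284 0.2563 0.159 ]
medfar [0.529  0.2849 0.102 ]
medL [0.4991 0.2555 0.1   ]
medR [0.5582 0.2554 0.1   ]
smallfar-.024 [0.5293 0.2797 0.027 ]
smL [0.5065 0.2651 0.026 ]
smR [0.552 0.265 0.026]
conefar-.029 [0.5293 0.2824 0.008 ]
```

Medium (0.5287, 0.2555) lines up with small (0.5292, 0.2557). Lowering.

step_arm([
  [[1,0,0,2,0,0,0],[1,0,0,3.5,0,0,0],[1,0,0,5,0,0,0],[1,0,0,6.5,0,0,0],[1,0,0,7.7,0,0,0]],
])

```text
t: 12.72
position: [0.5281, 0.2537, 0.0532]
orientation: [-0.0, 0.707, 0.707, -0.0]
wrist_force: [-0.2, 0.3, -0.6]
grip_width: 0.0228
gripper_force: 39.5
```

step_arm([
  [[1,0,0,0.1,0,0,0],[1,0,0,0.2,0,0,0],[1,0,0,0.3,0,0,0],[1,0,0,0.4,0,0,0],[1,0,0,0.5,0,0,0]],
])

```text
t: 13.35
position: [0.5283, 0.2538, 0.0518]
orientation: [-0.001, 0.707, 0.707, 0.0]
wrist_force: [-4.8, -1.1, 22.9]
grip_width: 0.0229
gripper_force: 41.6
```

Contact at 23 N at the seated height. Release and go to the large funnel.

step_arm([
  [[0.2,0,0,-0.2,0,0,0],[-1,0,0,-0.2,0,0,0],[-1,0,0,-0.2,0,0,0],[-1,0,0,-4,0,0,0],[-1,0,0,-9,0,0,0]],
])

```text
t: 13.98
position: [0.5272, 0.2536, 0.1389]
orientation: [-0.0, 0.707, 0.707, -0.002]
wrist_force: [-0.0, 0.7, 0.9]
grip_width: 0.0854
gripper_force: 0.0
```

step_arm([
  [[-1,0,0,-4,0,0,0],[-1,-4,0.2,-8,0,0,0],[-1,-9,0.4,-8,0,0,0],[-1,-14.5,0.7,-8,0,0,0],[-1,-20,0.9,-8,0,0,0]],
])

```text
t: 14.6
position: [0.5374, 0.0525, 0.2194]
orientation: [0.0, 0.707, 0.708, 0.0]
wrist_force: [0.5, 0.0, -0.6]
grip_width: 0.0855
gripper_force: 0.0
```

step_arm([
  [[-1,-6,0.3,0,0,0,0],[-1,-12,0.6,0,0,0,0],[-1,-18,0.9,0,0,0,0],[-1,-24,1.2,0,0,0,0],[-1,-30,1.5,0,0,0,0]],
])

```text
t: 15.22
position: [0.5526, -0.2477, 0.219]
orientation: [-0.0, 0.707, 0.708, 0.0]
wrist_force: [1.6, 0.8, 0.4]
grip_width: 0.0853
gripper_force: 0.0
```

Run:
```python
from h import *
c=cam('wrist')
s=robot.sense();print(s['t'],s['position'],s['q']);c=cam('wrist');save(c,'w7.png')
```

```text
15.275 [ 0.55132993 -0.25984652  0.22053352] [-0.05138704  0.51615561  0.58889076  1.91018043 -0.37313587  0.81817475
  0.72388835]
```

View pics/w7.png

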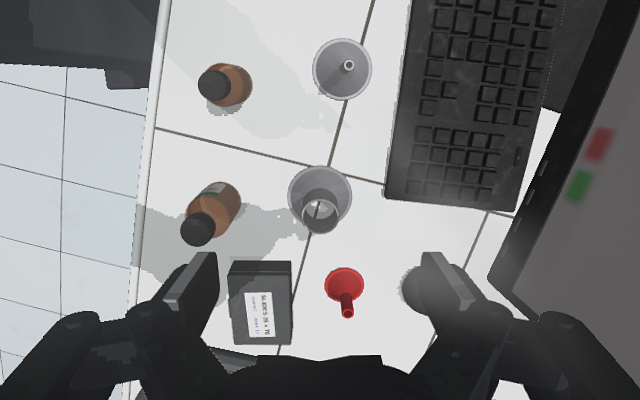

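The large funnel's stem mouth is at (321,215) with its rim at x 288–352. The small bottle's cap is at (213,86) and the large bottle's at (198,229).

Run:
```python
from h import *
s=robot.sense();print(s['t'],s['position']);c=cam('wrist');P=lambda n,uv,z:print(n,onz(c,uv,z).round(4))
P('top',(321,215),.0617);P('L',(288,195),.002);P('R',(352,195),.002);P('far',(320,166),.003)
P('cap',(213,86),.077);P('filter',(349,65),.0827);P('bigcap',(198,229),.089)
g=cv2.cvtColor(c['img'],cv2.COLOR_RGB2GRAY)
m=(c['img'].max(2)<62).astype(np.uint8);m[:55]=0;m[:,:190]=0;m[120:]=0;m[:,260:]=0
print([(cv2.minEnclosingCircle(k)) for k in cv2.findContours(m,0,2)[0] if cv2.contourArea(k)>200])
```

```text
15.325 [ 0.55102393 -0.25610525  0.22031827]
top [ 0.5536 -0.2953  0.0617]
L [ 0.5181 -0.2942  0.002 ]
R [ 0.5881 -0.295   0.002 ]
far [ 0.5534 -0.262   0.003 ]
cap [ 0.4685 -0.179   0.077 ]
filter [ 0.5761 -0.1651  0.0827]
bigcap [ 0.4474 -0.2968  0.089 ]
[]
```

step_arm([
  [[-1,-2,0.1,3,0,0,0],[-1,-5,0.2,6,0,0,0],[-1,-5.6,0.2,9,0,0,0],[-1,-5.6,0.2,10,0,0,0],[-1,-5.6,0.2,10,0,0,0]],
])

```text
t: 16.0
position: [0.5548, -0.3001, 0.1187]
orientation: [-0.001, 0.706, 0.708, 0.0]
wrist_force: [0.2, 0.7, 0.3]
grip_width: 0.0851
gripper_force: 0.0
```

Run:
```python
from h import *
s=robot.sense();print(s['t'],s['position'])
c=cam('wrist');s=robot.sense();print(s['t'],s['position'])
c=cam('wrist');im=c['img'][:,:,::-1]
p=proj(c,[[.5538,-.299,.0617]])[0];print(p)
x0,y0=int(p[0])-70,int(p[1])-75
cv2.imwrite('pics/crop7.png',cv2.resize(im[y0:y0+115,x0:x0+140],None,fx=5,fy=5,interpolation=cv2.INTER_CUBIC));print(x0,y0)
import pickle;pickle.dump(c,open('c7.pkl','wb'))
```

```text
16.0 [ 0.55478417 -0.30010151  0.11870104]
16.05 [ 0.5553483  -0.30070673  0.11961369]
[315.31925641 211.55765162]
245 136
```

View pics/crop7.png

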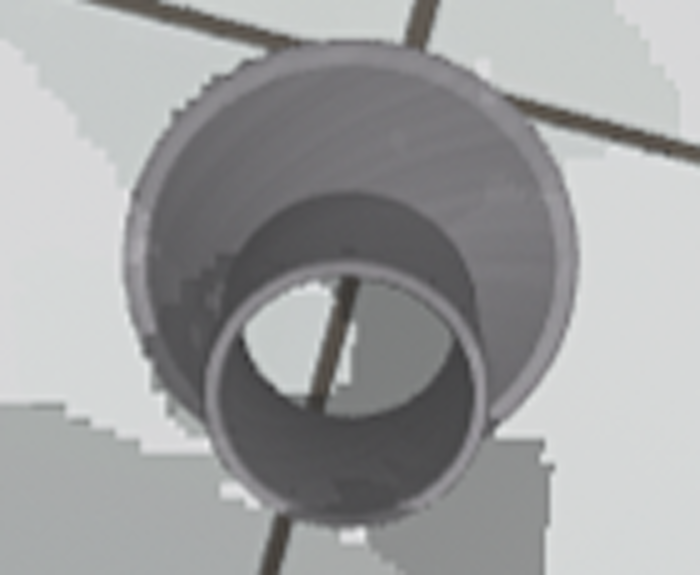

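The large stem mouth is centred at crop (346,393), i.e. full-frame (314,214.6). That puts it at about (0.553, -0.301). Descending and gripping.

step_arm([
  [[-1,-0.25,-0.15,2.5,0,0,0],[-1,-0.25,-0.15,5,0,0,0],[-1,-0.25,-0.15,7,0,0,0],[-1,-0.25,-0.15,8.9,0,0,0],[-1,-0.25,-0.15,8.9,0,0,0]],
])

```text
t: 16.73
position: [0.5525, -0.3039, 0.0291]
orientation: [-0.001, 0.707, 0.707, -0.0]
wrist_force: [-0.3, -0.1, 0.2]
grip_width: 0.0853
gripper_force: 0.0
```

step_arm([
  [[1,0,0,0,0,0,0],[1,0,0,0,0,0,0],[1,0,0,0,0,0,0],[1,0,0,0,0,0,0],[1,0,0,0,0,0,0]],
], newtons=40)

```text
t: 17.35
position: [0.5536, -0.3049, 0.0311]
orientation: [0.001, 0.707, 0.707, 0.0]
wrist_force: [-0.2, -0.7, 6.0]
grip_width: 0.0338
gripper_force: 39.7
```

step_arm([
  [[1,0,0,-4,0,0,0],[1,0,0,-8,0,0,0],[1,0,0,-12,0,0,0],[1,4,-0.1,-12,0,0,0],[1,9,-0.4,-12,0,0,0]],
])

```text
t: 17.98
position: [0.5493, -0.215, 0.1509]
orientation: [0.001, 0.708, 0.706, 0.0]
wrist_force: [0.6, 0.7, -1.7]
grip_width: 0.0339
gripper_force: 40.4
```

step_arm([
  [[1,5.4,-0.2,0,0,0,0],[1,10.8,-0.4,0,0,0,0],[1,16.2,-0.7,0,0,0,0],[1,21.6,-1,0,0,0,0],[1,27,-1.2,0,0,0,0]],
])

```text
t: 18.6
position: [0.5363, 0.0572, 0.1501]
orientation: [-0.0, 0.707, 0.707, -0.0]
wrist_force: [0.8, 0.7, -0.9]
grip_width: 0.034
gripper_force: 40.4
```

step_arm([
  [[1,5,-0.2,0,0,0,0],[1,10,-0.4,0,0,0,0],[1,15,-0.6,0,0,0,0],[1,19.8,-0.85,0,0,0,0],[1,19.85,-0.85,0,0,0,0]],
])

```text
t: 19.23
position: [0.5269, 0.2601, 0.1494]
orientation: [-0.001, 0.704, 0.711, 0.0]
wrist_force: [0.3, -0.5, -1.0]
grip_width: 0.0342
gripper_force: 40.4
```

step_arm([
  [[1,0,0,0,0,0,0],[1,0,0,0,0,0,0],[1,0,0,0,0,0,0],[1,0,0,0,0,0,0],[1,0,0,0,0,0,0]],
])

```text
t: 19.85
position: [0.5283, 0.2535, 0.1503]
orientation: [0.0, 0.707, 0.707, 0.0]
wrist_force: [-0.3, -0.8, -0.9]
grip_width: 0.0343
gripper_force: 40.4
```

Run:
```python
from h import *
s=robot.sense();print(s['t'],s['position'],Rq(s['orientation']).round(4).tolist(),s['wrist_force'],s['grip_width'])
c=cam('wrist');im=c['img'][:,:,::-1];save(c,'w8.png')
print(proj(c,[[.529,.2557,s['position'][2]+.0307],[.529,.2557,.0793]]).round(1).tolist())
cv2.imwrite('pics/crop8.png',cv2.resize(im[110:310,210:430],None,fx=3,fy=3,interpolation=cv2.INTER_CUBIC))
```

```text
19.85 [0.5283286  0.25346737 0.15034817] [[-0.0002, 1.0, 0.0], [1.0, 0.0002, -0.0], [-0.0, 0.0, -1.0]] [-0.27333364 -0.81074721 -0.88958385] 0.03430277389663702
[[319.4, 291.0], [318.9, 203.9]]
```

View pics/crop8.png

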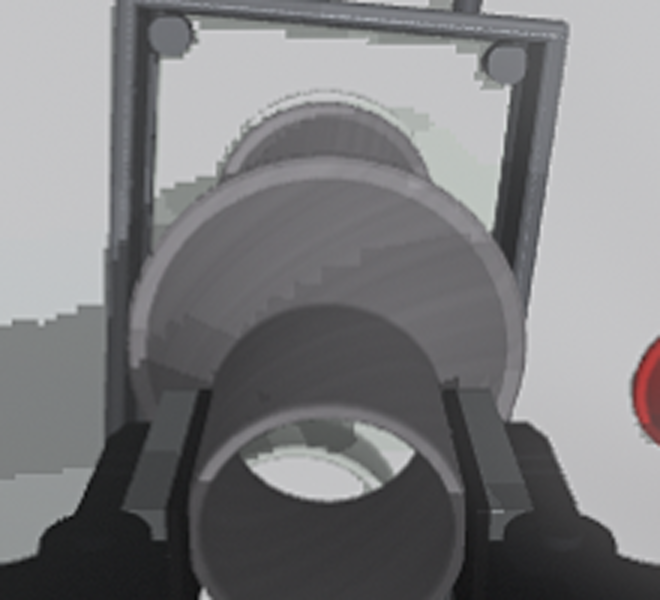

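Run:
```python
from h import *
c=cam('wrist');P=lambda n,uv,z:print(n,onz(c,uv,z).round(4))
P('largefar-.036',(318.3,162.5),.1225);P('top far -.018',(319,110+405/3),.181);P('medfar-.030',(318.3,143.3),.0225)
P('medL',(210+222/3,110+170/3),.0215);P('medR',(210+430/3,110+170/3),.0215)
```

```text
largefar-.036 [0.5286 0.2922 0.1225]
top far -.018 [0.5288 0.2746 0.181 ]
medfar-.030 [0.5286 0.2869 0.0225]
medL [0.5011 0.268  0.0215]
medR [0.5567 0.268  0.0215]
```

step_arm([
  [[1,0,0,2.5,0,0,0],[1,0,0,5,0,0,0],[1,0,0,7,0,0,0],[1,0,0,8.8,0,0,0],[1,0,0,10.1,0,0,0]],
])

```text
t: 20.58
position: [0.5282, 0.2538, 0.0483]
orientation: [-0.0, 0.707, 0.707, -0.0]
wrist_force: [0.4, 0.2, -0.8]
grip_width: 0.0341
gripper_force: 40.4
```

step_arm([
  [[1,0,0,0.15,0,0,0],[1,0,0,0.3,0,0,0],[1,0,0,0.4,0,0,0],[1,0,0,0.5,0,0,0],[1,0,0,0.6,0,0,0]],
])

```text
t: 21.2
position: [0.5283, 0.2538, 0.0457]
orientation: [-0.001, 0.707, 0.707, 0.001]
wrist_force: [-5.2, -2.0, 21.3]
grip_width: 0.0346
gripper_force: 42.7
```

Seated (21 N at the expected height). Release and head for the small bottle.

step_arm([
  [[0.2,0,0,-0.2,0,0,0],[-1,0,0,-0.2,0,0,0],[-1,0,0,-0.2,0,0,0],[-1,0,0,-4,0,0,0],[-1,0,0,-9,0,0,0]],
])

```text
t: 21.82
position: [0.5275, 0.2537, 0.133]
orientation: [-0.0, 0.707, 0.707, -0.001]
wrist_force: [0.9, 1.9, 0.1]
grip_width: 0.0853
gripper_force: 0.0
```

step_arm([
  [[-1,0,0,-4,0,0,0],[-1,-3,-0.5,-8,0,0,0],[-1,-8,-1.2,-8,0,0,0],[-1,-13,-2,-8,0,0,0],[-1,-18,-2.8,-8,0,0,0]],
])

```text
t: 22.45
position: [0.5003, 0.0725, 0.2135]
orientation: [0.0, 0.707, 0.708, 0.0]
wrist_force: [0.6, 0.9, 0.6]
grip_width: 0.085
gripper_force: 0.0
```

step_arm([
  [[-1,-6,-0.8,0,0,0,0],[-1,-12,-1.6,0,0,0,0],[-1,-17,-2.4,0,0,0,0],[-1,-21.8,-3.2,0,0,0,0],[-1,-21.8,-3.2,0,0,0,0]],
])

```text
t: 23.08
position: [0.4675, -0.149, 0.2138]
orientation: [0.001, 0.71, 0.704, -0.0]
wrist_force: [-0.5, 1.1, 0.1]
grip_width: 0.0853
gripper_force: 0.0
```

step_arm([
  [[-1,-1,0,2,0,0,0],[-1,-2,0,4,0,0,0],[-1,-2,0,5,0,0,0],[-1,-2,0,5,0,0,0],[-1,-2,0,5,0,0,0]],
])

```text
t: 23.7
position: [0.4691, -0.1636, 0.1637]
orientation: [0.0, 0.706, 0.708, 0.0]
wrist_force: [-0.2, 0.3, 0.3]
grip_width: 0.0854
gripper_force: 0.0
```

Run:
```python
from h import *
s=robot.sense();print(s['t'],s['position'])
c=cam('wrist');save(c,'w9.png')
p=proj(c,[[.4688,-.1827,.077]])[0];print(p)
x,y=p.astype(int)
g=c['img'].max(2); 
np.set_printoptions(linewidth=250)
print(x-40,y-40);print(g[y-40:y+40:3,x-40:x+41:3])
```

```text
23.7 [ 0.46908154 -0.16359241  0.16370461]
[317.3898887 225.3488025]
277 185
[[192 192 192 192 182 181 163  84  85  85  75  72  76  81  83  81  81  81  81  97 195 193 193 193 193 193 193]
 [193 192 192 193 183 129 115  77  76  74  81  87  92  95  92  87  82  82  81 103 186 193 192 193 193 193 193]
 [192 193 192 192 141 112 111  76  75  90  99 102 103 103 104 104 101  93  80  82 166 193 193 193 193 193 194]
 [192 192 192 194 138 114  89  75  95  99 102 101 102 102 104 103 103 105  99  82 130 192 193 193 193 193 192]
 [192 193 193 199 127 128  66  94  97  99 101 101 103 104 104 104 104 103 104 108  95 193 193 193 193 193 193]
 [193 192 192 125 128 130  71  97  98  99 100 100 102 104 104 104 104 104 103 125 108 195 193 193 192 192 193]
 [191 191 192 126 128 142  84  98  98  98 100  84  58  50  65  93 105 104 104 127 122 194 193 193 192 192 193]
 [191 192 192 124 148 150  83  84 101  96  50  49  50  49  50  49  56 109 127 126 126 186 192 192 193 194 192]
 [191 192 192 149 151 138  82  82  93  49  50  50  51  52  50  49  50  52 127 125 125 185 192 193 192 192 192]
 [192 192 195 151 150 15
[... 1274 characters left out ...]
 193 192 192 192 192 191 192 192]
 [116  85  66  71 114 136 153 151 147 194 149 151 152 151 150 150 149 195 193 192 192 192 191 191 191 192 192]
 [146 148 148 143 149 121  84  82 129 177 179 151 151 150 149 173 193 193 192 192 192 191 192 192 191 191 191]
 [147 147 182 195 193 193 194 193 165 112  77  81 106 176 198 194 193 192 192 192 192 192 192 191 192 192 191]
 [147 145 193 192 192 192 192 192 192 192 194 194 165 135  88  85 129 167 197 194 193 192 192 192 192 193 192]
 [147 145 192 193 192 193 193 192 192 192 193 192 192 192 194 194 177 139  97  89 130 156 197 193 193 192 192]
 [146 195 192 192 192 192 192 192 192 192 193 193 192 192 193 193 193 192 194 194 183 144  91  93 129 154 196]]
```

step_arm([
  [[-1,-1.9,-0.1,2,0,0,0],[-1,-1.9,-0.1,5,0,0,0],[-1,-1.9,-0.1,8,0,0,0],[-1,-1.9,-0.1,10.5,0,0,0],[-1,-1.9,-0.1,11.8,0,0,0]],
])

```text
t: 24.38
position: [0.4678, -0.1829, 0.0447]
orientation: [-0.0, 0.707, 0.708, 0.0]
wrist_force: [-0.5, 0.1, 0.1]
grip_width: 0.0852
gripper_force: 0.0
```

step_arm([
  [[0.2,0,0,0,0,0,0],[1,0,0,0,0,0,0],[1,0,0,0,0,0,0],[1,0,0,0,0,0,0],[1,0,0,0,0,0,0]],
], newtons=40)

```text
t: 25.0
position: [0.4672, -0.1834, 0.0465]
orientation: [0.0, 0.707, 0.707, 0.0]
wrist_force: [-2.1, 0.2, 7.4]
grip_width: 0.0314
gripper_force: 36.7
```

The opening of 31 mm is neither cap (24) nor body (38), so the pads are on the shoulder. Re-gripping higher.

step_arm([
  [[0.1,0,0,0,0,0,0],[0,0,0,0,0,0,0],[0,0,0,-0.4,0,0,0],[0,0,0,-0.9,0,0,0],[0,0,0,-1.1,0,0,0]],
])

```text
t: 25.62
position: [0.4678, -0.1833, 0.0567]
orientation: [0.0, 0.707, 0.707, 0.0]
wrist_force: [0.3, 0.2, -0.6]
grip_width: 0.0426
gripper_force: 0.0
```

step_arm([
  [[0.5,0,0,0,0,0,0],[1,0,0,0,0,0,0],[1,0,0,0,0,0,0],[1,0,0,0,0,0,0],[1,0,0,0,0,0,0]],
])

```text
t: 26.25
position: [0.4676, -0.1834, 0.0566]
orientation: [0.0, 0.707, 0.707, 0.0]
wrist_force: [-1.6, 0.4, 5.7]
grip_width: 0.0228
gripper_force: 37.8
```

Gripped by the cap (22.8 mm). Carry it to the collar.

step_arm([
  [[1,0,0,-2,0,0,0],[1,0,0,-4.5,0,0,0],[1,1.5,0.2,-7,0,0,0],[1,4.5,0.6,-7,0,0,0],[1,8.5,1.2,-7,0,0,0]],
])

```text
t: 26.88
position: [0.4796, -0.0982, 0.1266]
orientation: [0.001, 0.708, 0.707, 0.0]
wrist_force: [-0.2, 0.1, -0.7]
grip_width: 0.023
gripper_force: 37.9
```

step_arm([
  [[1,4.5,0.7,0,0,0,0],[1,9,1.4,0,0,0,0],[1,13.5,2,0,0,0,0],[1,17.5,2.7,0,0,0,0],[1,21,3.2,0,0,0,0]],
])

```text
t: 27.5
position: [0.5112, 0.1138, 0.1259]
orientation: [-0.0, 0.706, 0.708, -0.0]
wrist_force: [0.8, -0.8, -1.4]
grip_width: 0.0233
gripper_force: 37.9
```

step_arm([
  [[1,2.5,0.4,0,0,0,0],[1,4,0.6,0,0,0,0],[1,4.4,0.7,0,0,0,0],[1,4.4,0.7,0,0,0,0],[1,4.4,0.7,0,0,0,0]],
])

```text
t: 28.12
position: [0.5182, 0.1544, 0.1264]
orientation: [0.0, 0.708, 0.707, -0.0]
wrist_force: [0.4, -0.2, -1.4]
grip_width: 0.0231
gripper_force: 37.9
```

Run:
```python
from h import *
s=robot.sense();print(s['t'],s['position'],s['orientation'],s['wrist_force'],s['grip_width'])
c=cam('wrist');save(c,'w10.png')
im=c['img'].astype(int)
m=((im[:,:,0]-im[:,:,2])>25).astype(np.uint8);m[:, :230]=0;m[:,400:]=0
k=max(cv2.findContours(m,0,2)[0],key=cv2.contourArea);print('brown',cv2.boundingRect(k),cv2.contourArea(k))
d={'bottle axis base':[.5185,.1565,s['position'][2]-.0566],'cap':[.5185,.1565,s['position'][2]-.0566+.077],'collar':[.519,.157,.026],'funneltop':[.529,.256,.0762]}
for n,P in d.items():print(n,proj(c,[P]).round(0).tolist())
```

```text
28.125 [0.51820531 0.15436313 0.12642066] [ 1.80466316e-04  7.07603264e-01  7.06609893e-01 -2.17386230e-04] [ 0.4465836  -0.2326124  -1.39581789] 0.023138593072309623
brown (282, 185, 74, 67) 2316.0
bottle axis base [[318.0, 212.0]]
cap [[318.0, 277.0]]
collar [[319.0, 191.0]]
funneltop [[338.0, 34.0]]
```

step_arm([
  [[1,0.1,0,1.5,0,0,0],[1,0.1,0,3,0,0,0],[1,0.1,0,4.5,0,0,0],[1,0.1,0,5.5,0,0,0],[1,0.1,0,6,0,0,0]],
])

```text
t: 28.8
position: [0.518, 0.1566, 0.0653]
orientation: [-0.0, 0.707, 0.707, -0.001]
wrist_force: [-0.6, 0.1, 0.1]
grip_width: 0.0231
gripper_force: 37.9
```

step_arm([
  [[1,0,0,0.05,0,0,0],[1,0,0,0.1,0,0,0],[1,0,0,0.15,0,0,0],[1,0,0,0.2,0,0,0],[1,0,0,0.2,0,0,0]],
])

```text
t: 29.42
position: [0.5185, 0.1569, 0.0647]
orientation: [0.0, 0.707, 0.707, 0.0]
wrist_force: [-0.7, -0.2, 1.6]
grip_width: 0.023
gripper_force: 38.4
```

step_arm([
  [[0.3,0,0,0,0,0,0],[-0.3,0,0,0,0,0,0],[-0.3,0,0,-1,0,0,0],[-0.3,0,0,-4,0,0,0],[-0.5,0,0,-8,0,0,0]],
])

```text
t: 30.05
position: [0.5177, 0.1566, 0.145]
orientation: [-0.0, 0.707, 0.707, -0.001]
wrist_force: [0.9, -0.2, 1.2]
grip_width: 0.064
gripper_force: 0.0
```

step_arm([
  [[-1,0,0,-5,0,0,0],[-1,0,0,-10,0,0,0],[-1,5,0,-14,0,0,0],[-1,5,0,-14,0,0,0],[-1,5,0,-14,0,0,0]],
])

```text
t: 30.68
position: [0.5177, 0.2068, 0.2845]
orientation: [-0.0, 0.707, 0.708, -0.0]
wrist_force: [-0.5, -0.6, -0.4]
grip_width: 0.085
gripper_force: 0.0
```

Run:
```python
from h import *
s=robot.sense();print(s['t'],s['position'])
c=cam('wrist');c=cam('wrist');save(c,'w11.png');np.set_printoptions(linewidth=250)
im=c['img'].astype(int)
m=((im[:,:,0]-im[:,:,2])>25).astype(np.uint8);m[:,:270]=0;m[:,390:]=0
k=max(cv2.findContours(m,0,2)[0],key=cv2.contourArea);print('brown',cv2.boundingRect(k),cv2.contourArea(k))
def pr(n,P):print(n,proj(c,P).round(1).tolist())
pr('bottle cap/base',[[.519,.1575,.085],[.519,.1575,.008]])
pr('collarL/R/far/near rim',[[.488,.1575,.026],[.55,.1575,.026],[.519,.1885,.026],[.519,.1265,.026]])
pr('large top,LRfar rim',[[.529,.256,.076],[.493,.256,.0165],[.565,.256,.0165],[.529,.292,.0165]])
pr('small/med top',[[.529,.256,.0818],[.529,.256,.0793]])
g=im.max(2)
p=proj(c,[[.529,.256,.076]])[0].astype(int);print(p-30);print(g[p[1]-30:p[1]+31:3,p[0]-36:p[0]+37:3])
p=proj(c,[[.519,.1575,.085]])[0].astype(int);print(p-30);print(g[p[1]-30:p[1]+31:3,p[0]-30:p[0]+31:3])
```

```text
30.675 [0.51772065 0.20680428 0.2844688 ]
brown (305, 185, 32, 26) 346.5
bottle cap/base [[319.8, 210.8], [319.6, 190.2]]
collarL/R/far/near rim [[294.1, 194.4], [345.2, 194.4], [319.7, 169.4], [319.6, 218.3]]
large top,LRfar rim [[330.0, 114.3], [297.3, 110.8], [359.4, 110.9], [328.6, 78.5]]
small/med top [[330.1, 114.7], [330.1, 114.6]]
[299  84]
[[193 192 193 193 193 195 146 162 120 115 115 115 118 119 119 123 157 155 184 192 192 191 192 192 192]
 [193 193 193 193 196 152 148 112 112 110 112 115 118 119 119 120 123 125 166 172 191 191 191 192 191]
 [193 194 193 196 137 132 106 108 108 111 112 113 117 117 120 120 122 123 120 165 197 192 192 191 191]
 [193 193 193 127 144 102 104 106 108 110 114 114 119 116 115 120 121 119 121 121 158 194 191 192 192]
 [193 194 197 147  98 103 103 107 108 111  75 166 156 166 157 107 121 122 121 125 165 170 192 192 191]
 [193 194 143 143  96  99 103 103  81 160  77  77  86  85  79  70 136 117 121 122 121 155 192 191 191]
 [194 198 126 103  96  98 101 105 156  73  68 104 151 151  69  84  64 136 114 120 122 164 194 192 192]
 [194 198 143  94  95  98  8
[... 2552 characters left out ...]
87]
 [121 122 122 121 122 133 133 134 151  62  46  47 128 196 193 193 193 193 194 189 189]
 [121 147 150 150 148 146 146 146 190 194 197 196 193 192 193 193 192 193 193 194 123]
 [ 59  59  59  61  61  64  68  83 125 162 166 172 180 194 197 197 196 195 194 155  94]
 [ 62  60  61  61  61  62  62  64  69  68  69  68  68  67  67  68  72  78  82 102 113]
 [122  88  80  76  72  68  64  70  65  66  68  69  70  72  72  72  72  72  73  73  72]
 [ 99  79 102  85  78  90 115 130 130 134 131 131 128 118 121 105  95  89  85  78  73]
 [ 95  91 179 195 194 196 196 197 197 184 181 159 157 153 137 116 109 112 120 123 124]
 [ 85  90 178 180 194 193 193 194 193 194 193 193 194 193 194 150 143  85  82 196 196]]
```

```bash
python3 -c "
from h import *
print(robot.sign_off())"
```

```text
the job is handed in; nothing more can be done
None
```

I handed the job in at about 31 s: the three funnels are nested on the cone stand and the smaller bottle stands upright in the collar. The final wrist-camera picture, checked by pixel measurements only, shows them within a few mm of their targets; sign-off returned no verdict, the filter funnel, larger bottle, slide box and specimen cup were left alone but not re-measured, and one picture I viewed (1080 x 450) was over the 800-pixel width limit.

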